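# Draw the forming bar from its tube onto the V rests

### The job

Draw the long steel forming bar out of the square tube under the shelf, a grasp at a time, along its own line, until it is completely clear of the tube and lies at rest in both V-notched rests, then let go of it. Do not lift it off its line or let it fall to the bench, and leave the hammer, the tin of punches, the clear cup and the steel block where they are.

Things in the scene. Friction and masses are not known exactly. Their poses are not given: they have to be found in the camera images.
- rack: Fixed wooden rack, pose varies. Origin at bench level below the tube's mouth; z up, y along the tube into it (the bar is drawn towards -y), x across. Sizes in mm in this frame: base board 130 wide, 12 thick, y -420 to 300; shelf posts 12 x 20 at x +-59, y 80 and 270; stop plate 50 wide, 10 thick, top z 80, at y -400.
- mouth (a point): Centre of the mouth of the square steel tube, on the bar's line, 70 mm above the bench, rack y 0; axes as the rack's. Bore 19 x 19 mm, outside 27 x 27, floor at z 62, 285 long, far end closed. A sprung rubber pad in its roof (y 20 to 50, red knob on top) presses on the bar with about 4 N and holds it from sliding: drawing takes roughly 5 to 12 N.
- rest_near (a point): Where the bar's axis crosses the first V rest when lying in it: rack y -150 mm, z 68.5; axes as the rack's. Wooden rest, 16 mm thick (y), 96 wide (x), top at z 72, with a 90 degree brass-faced V open upwards. The bar slides over it about 1.5 mm above the V; fingers closed round the bar cannot pass it.
- rest_far (a point): The same for the second, equal V rest, rack y -290 mm.
- shelf_edge (a point): Middle of the lower edge of the shelf's end, rack y -45, z 190 mm. The wooden shelf, 150 mm wide (x), 12 thick, with jars on it, lies over the tube from here to y 295, overhanging the mouth by 45 mm. A gripper coming straight down on the bar's stub strikes it: lean its upper part towards -y (about 35 degrees).
- bar: Loose smooth round steel bar, 16 mm in diameter, 320 mm long, rounded ends, bare metal with a red band near the tip, about 0.45 kg (varies). Origin at its middle, its length along its own y axis, tip at y -160, tail at +160 mm. It starts inside the tube with only about 50 to 66 mm of the tip end showing. Can be gripped firmly (40 N or more).
- bar_tip (a point): Centre of the end of the bar that shows outside the tube (red band).
- bar_tail (a point): The other end of the bar, at first deep in the tube.
- hammer: Bystander: hammer, about 200 mm long, lying on the bench on the far side of the rack. Origin on its underside, handle along -x.
- tin: Bystander: round green tin 76 mm wide, 95 mm high, with punches standing out of it to about 145 mm, on the far side of the rack. Origin at the centre of its foot.
- cup: Bystander: clear plastic cup 72 mm wide, 85 mm high, on the far side of the rack. Origin at the centre of its foot.
- steel_block: Bystander: dark steel block 60 x 60 x 40 mm high, on the robot's side of the rack. Origin at the centre of its foot.

How it is judged:
On the way:
1. the bar's tip has passed over the first V rest, on the bar's line, while the tail is still in the tube (y of bar_tip in the frame of rack below -0.165 m and y of bar_tail in the frame of rack above 0 m and x of bar_tip in the frame of rack between -0.012 and 0.012 m and z of bar_tip in the frame of rack between 0.056 and 0.084 m), for 0.2 s.
At the end, for the whole second after the job is handed in: The bar lies still in both V rests: its tail is 4 to 100 mm outside the tube's mouth, both ends are within 6 mm sideways of the line of the rests and 62 to 75 mm above the bench, and it has been let go (y of bar_tail in the frame of rack between -0.1 and -0.004 m and x of bar_tip in the frame of rack between -0.006 and 0.006 m and z of bar_tip in the frame of rack between 0.062 and 0.075 m and x of bar_tail in the frame of rack between -0.006 and 0.006 m and z of bar_tail in the frame of rack between 0.062 and 0.075 m and linear speed of bar below 0.02 m/s and angular speed of bar below 0.15 rad/s); the robot touches nothing.
It fails at once if the bar falls towards the bench or is lifted off its line (height (world z) of any of bar_tip, bar_tail below 0.035 m or height (world z) of any of bar_tip, bar_tail above 0.11 m).
It fails at once if a bystander is moved more than 20 mm (distance of any of hammer, tin, cup, steel_block from where it was at the start of the episode above 0.02 m).
It also fails if it takes over 56 s, if anything falls off the work surface, if the arm or the gripper's body presses on something with over 40 N, if the wrist force passes 120 N, or if a joint passes its speed limit or range.

### The arm

A 6-joint arm with a two-finger parallel gripper is mounted at the origin on the work surface. World frame = base frame: x ahead of the robot, y to its left, z up, the work surface at z = 0. Lengths are in m, angles in rad, forces in N, time in s.
With the tool pointing down it reaches from about 0.35 to 0.925 m from the base axis. Payload 6.4 kg.
Tool frame: the origin (TCP) lies at the very end of the fingers, on their centre line; the grasp point (between the pads) lies 19 mm behind it (arm.grasp_offset is the distance from the TCP to the grasp point, in m); z points along the fingers, y is the direction in which the jaws open and shut (so a half turn about z gives the same grasp; the last joint's range is limited). The gripper opens to 94 mm and grips with 3 to 60 N. Pads are 16 mm wide; open, the fingers measure 119 mm over their backs; the gripper's body (75 mm by 177 mm) begins 78 mm behind the grasp point.
Start: joints at [-1.498, 0.245, 1.558, -0, 1.339, -0.174], TCP at [0.159, -0.63, 0.205] pointing down, gripper open.
Joint ranges: [-3.13, 3.13], [-1.02, 2.26], [0.13, 2.54], [-0.95, 4.09], [0.21, 2.88], [-2.74, 2.74]. Speed limits (rad/s): [2.57, 2.57, 3.14, 3.14, 3.14, 3.14].

### API

Orientations are given as [roll, pitch, yaw] about the fixed x, y, z axes, in that order (R = Rz(yaw) Ry(pitch) Rx(roll)).
In Python, from plant import arm gives the robot as it stands.
- The arm moves only by the shell command python3 -m jog 'ROWS' [FORCE]. ROWS is a JSON object of lists of equal length, an entry for each row: "offset": the shift along the tool's x, y, z in cm, a list of three; "angular": the turn, a rotation vector about the tool's x, y, z in degrees, a list of three; "gripper": the closure, from 0 (fully open) to 1 (shut). In form: {"offset": [[x, y, z], ...], "angular": [[rx, ry, rz], ...], "gripper": [gripper, ...]}. A call has 1 to 12 rows; each row shifts and turns the commanded pose from where the row before left it, along the tool's axes as they then stand; what a row does not reach is not made up. A row lasts 1/10 s, in which the tool goes at most 50 mm and 8.59 degrees, less where a joint would pass 70% of its speed; a pose out of reach is approached as far as the arm can. A call with a gripper value outside its range is refused whole. The fingers move at their own pace and stop on an object; FORCE is the grip in N (left out, the last holds). Time passes only in rows, so rows that do not move let the fingers close. It gives the time, the measured TCP pose, the force and the opening at its end, in the units of the state.
- arm.get_obs(): the state, without advancing time (a new reading comes with each control period).
- arm.camera(name): name is "scene" or "top"; returns a dict with "img" (384x512x3 uint8, red, green, blue), "fx", "fy", "cx", "cy" (pixels), "rvec" (rotation vector, rad) and "tvec" (3), from world to camera coordinates, as OpenCV has them. Camera axes: x right, y down, z forward; pixel columns grow to the right and rows downward; lengths in m; the calibration is good to about 2 mm. A picture is of the moment at which its call begins. There is no depth.
- arm.sign_off(): hands the job in, once; it reports no verdict.
Trained networks look in the newest picture that a camera, given by its name, has taken for a name from the list of things; names that differ only in an ending like _2 or _b are one class to them, and where a whole thing is asked for, a point or a joint stands for the part that bears it (a point fixed in the world has none). Each returns a list of dicts, best first, with "confidence" (0 to 1); they miss things now and then, are a little off and sometimes report something else, mostly with a low value. They report only what shows in the picture. A call takes as long as a camera call.
- arm.recognise(name, camera): "rect" ([left, top, width, height] in pixels, round what is visible of it).
- arm.trace(name, camera): "region" (384x512 bool, what is visible of it) and "rect" ([left, top, width, height] in pixels, round what is visible of it).
The state is a dict: "time": time; "joint_positions": joint angles; "dq": joint speeds; "joint_torque": joint torques, N m; "position": TCP position; "ee_rot": TCP orientation; "ft_force": force on the tool from outside, world axes, zero at the start; "wrist_torque": the same for the moment, N m; "opening": finger opening in m.
Only numpy, scipy, OpenCV 4.12 (cv2) and the standard library are available. Lean on these libraries where they do the work, as an engineer would, in place of code of your own. Each camera call takes 0.05 s, during which the arm holds its last target.

## Working session

There is one attempt and no reset: what is moved stays moved. The work goes in short steps, Python scripts to look and compute and a shell command to move; the robot and the scene stay as the last step left them, time stands still between calls to the robot, and variables do not carry over. Pictures are saved under pics/ and viewed, and the job is handed in when it is done.

```bash
mkdir -p pics; ls; python3 - <<'E'
from plant import arm
import cv2,numpy as np
o=arm.get_obs();print({k:np.round(v,3).tolist() for k,v in o.items()},arm.grasp_offset)
for n in("scene","top"):
    c=arm.camera(n);cv2.imwrite(f"pics/{n}0.png",c["img"][:,:,::-1])
    print(n,c["fx"],c["fy"],c["cx"],c["cy"],c["rvec"],c["tvec"])
    for k in ["rack","mouth","rest_near","rest_far","shelf_edge","bar_tip","bar","hammer","tin","cup","steel_block"]:
        try:
            r=arm.recognise(k,n);print(k,[(x["rect"],round(x["confidence"],2)) for x in r[:2]])
        except Exception as e: print(k,e)
E
```

```text
pics
{'time': 0.0, 'joint_positions': [-1.498, 0.246, 1.559, 0.0, 1.339, -0.174], 'dq': [0.0, 0.001, -0.0, -0.002, 0.002, -0.0], 'joint_torque': [-0.001, -41.584, -31.461, 0.068, 0.033, -0.0], 'position': [0.159, -0.63, 0.204], 'ee_rot': [-3.14, -0.0, 0.247], 'ft_force': [0.719, 0.262, 0.525], 'wrist_torque': [-0.028, 0.023, 0.032], 'opening': 0.094} 0.0188
scene 360.08577741854856 360.08577741854856 259.8493415119774 190.72374462164262 [ 1.93798367  1.61627612 -0.58817973] [-0.19402877 -0.33036553  1.3399056 ]
rack [([138.1, 96.1, 271.0, 142.4], 0.68)]
mouth [([133.4, 95.6, 279.0, 143.6], 0.85)]
rest_near [([245.7, 152.0, 22.8, 30.0], 0.67), ([134.1, 96.3, 277.1, 144.6], 0.6)]
rest_far [([138.5, 99.8, 270.2, 138.6], 0.64)]
shelf_edge [([135.3, 94.0, 274.3, 144.4], 0.57)]
bar_tip [([270.6, 174.7, 13.2, 8.1], 0.48), ([138.0, 97.2, 274.3, 142.1], 0.34)]
bar [([271.1, 178.5, 16.9, 5.6], 0.48)]
hammer [([198.4, 224.5, 83.3, 48.0], 0.84)]
tin [([134.2, 223.5, 46.8, 53.1], 0.77)]
cup [([306.3, 214.1, 30.7, 37.0], 0.93)]
steel_block [([245.3, 152.5, 23.6, 29.8], 0.86), ([132.0, 95.2, 278.4, 145.3], 0.61)]
top 405.9143601837605 405.9143601837605 256.7993400434845 186.1203997317361 [ 2.19643125 -2.15417121  0.0988478 ] [0.07477637 0.56687431 1.12173575]
rack [([90.4, 178.6, 278.3, 69.4], 0.74)]
mouth [([92.9, 175.2, 275.6, 76.3], 0.73)]
rest_near [([92.7, 179.1, 276.2, 72.5], 0.96)]
rest_far [([90.3, 174.2, 283.2, 74.8], 0.69)]
shelf_edge [([240.1, 145.5, 74.4, 30.5], 0.73), ([93.6, 176.6, 281.8, 73.6], 0.69)]
bar_tip []
bar []
hammer [([242.1, 143.0, 73.1, 33.0], 0.88)]
tin [([330.7, 141.0, 37.4, 26.9], 0.78)]
cup [([192.5, 136.7, 25.6, 29.4], 0.9), ([91.5, 177.0, 281.3, 69.8], 0.71)]
steel_block [([230.2, 241.9, 26.1, 25.7], 0.61)]
```

```bash
python3 - <<'E'
import cv2
a=cv2.imread("pics/scene0.png")[80:300,110:430];cv2.imwrite("pics/s0z.png",cv2.resize(a,None,fx=2.5,fy=2.5,interpolation=cv2.INTER_CUBIC))
a=cv2.imread("pics/top0.png")[120:290,70:390];cv2.imwrite("pics/t0z.png",cv2.resize(a,None,fx=2.5,fy=2.5,interpolation=cv2.INTER_CUBIC))
E
```

```text
(no output)
```

View pics/s0z.png

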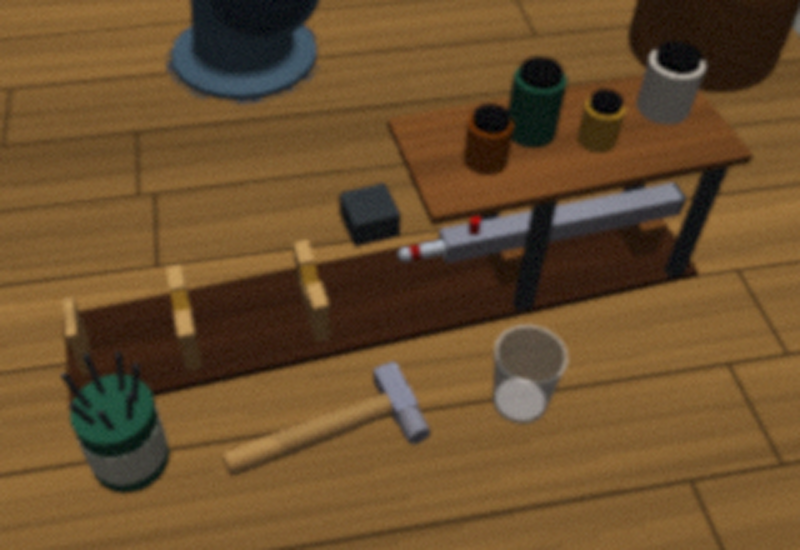

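View pics/t0z.png

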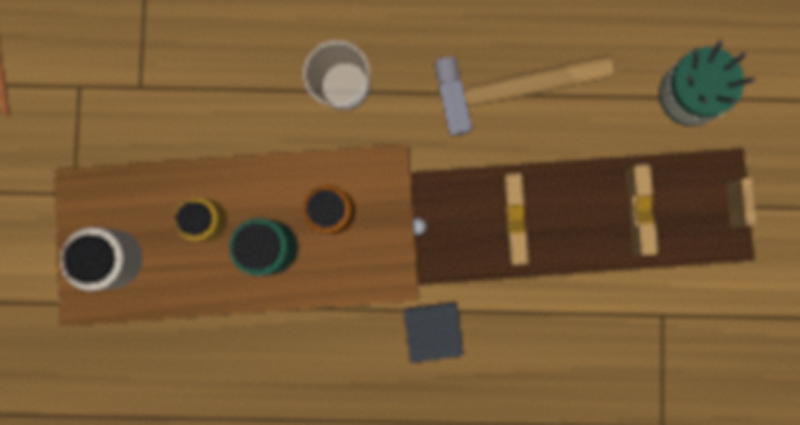

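The rack is well visible in both views: the shelf's end is at about (410-419, 146-300) in the zoomed top view, and the bar tip just shows there at (418, 227). I'll fit the rack pose from corners.

```bash
cat > h.py <<'E'
import numpy as np,cv2
from scipy.optimize import least_squares
from plant import arm
Rz=lambda a:np.array([[np.cos(a),-np.sin(a),0],[np.sin(a),np.cos(a),0],[0,0,1]])
def proj(c,P):
    return cv2.projectPoints(np.atleast_2d(np.array(P,float)),c["rvec"],c["tvec"],np.array([[c["fx"],0,c["cx"]],[0,c["fy"],c["cy"]],[0,0,1.]]),None)[0][:,0]
def ray(c,uv):
    R=cv2.Rodrigues(np.array(c["rvec"]))[0];o=-R.T@c["tvec"]
    return o,R.T@np.array([(uv[0]-c["cx"])/c["fx"],(uv[1]-c["cy"])/c["fy"],1])
def atz(c,uv,z):
    o,d=ray(c,uv);return o+d*(z-o[2])/d[2]
E
python3 - <<'E'
from h import *
T=arm.camera("top");S=arm.camera("scene")
top=[((743,149),(65,-420,12)),((753,260),(-65,-420,12)),((410,146),(75,-45,202)),((419,300),(-75,-45,202)),((55,168),(75,295,202)),((61,324),(-75,295,202)),
((514,174),(48,-150,72)),((520,264),(-48,-150,72)),((642,165),(48,-290,72)),((648,255),(-48,-290,72))]
sc=[((389,124),(-75,-45,202)),((435,216),(75,-45,202)),((748,155),(75,295,202)),((695,272),(65,300,12)),((303,243),(-48,-150,72)),((319,303),(48,-150,72)),((175,269),(-48,-290,72)),((187,333),(48,-290,72))]
ta=np.array([a for a,_ in top])/2.5+[70,120]-.3;tb=np.array([b for _,b in top])/1e3
sa=np.array([a for a,_ in sc])/2.5+[110,80]-.3;sb=np.array([b for _,b in sc])/1e3
def f(p,w=(1,1)):
    W=lambda b:b@Rz(p[2]).T+[p[0],p[1],0]
    return np.r_[(w[0]*(proj(T,W(tb))-ta)).ravel(),(w[1]*(proj(S,W(sb))-sa)).ravel()]
for w in((1,1),(1,0),(0,1)):
    r=least_squares(f,[.55,-.2,0],args=(w,),loss="soft_l1");print(w,r.x,np.degrees(r.x[2]))
r=least_squares(f,[.55,-.2,0],loss="soft_l1");print(np.round(r.fun.reshape(-1,2),1).tolist())
p=r.x;np.save("rack.npy",p)
W=lambda b:Rz(p[2])@np.array(b)+[p[0],p[1],0]
# bar tip
for y in(-45,-55,-60,-65,-70): print(y,np.round((proj(S,[W([0,y/1e3,.07])])-[110,80]+.3)*2.5),np.round((proj(T,[W([0,y/1e3,.07])])-[70,120]+.3)*2.5))
for n,c,z in(("cup",T,0),):pass
E
```

```text
(1, 1) [0.49157082 0.18094748 0.0892014 ] 5.110863958740946
(1, 0) [0.49170518 0.18095409 0.08835391] 5.062305964033464
(0, 1) [0.49141599 0.18088728 0.09196488] 5.26919923393729
[[0.8, -0.5], [1.1, 0.6], [-0.6, -1.2], [-0.1, 0.2], [-0.6, -0.1], [-0.9, 0.8], [-0.1, 0.3], [0.1, -0.2], [0.1, 0.3], [0.8, -0.3], [-0.5, -2.4], [-0.9, 0.6], [2.8, -0.1], [2.2, -0.3], [-0.8, -0.7], [0.9, 1.3], [-0.4, -1.3], [-0.3, 0.6]]
-45 [[404. 255.]] [[420. 226.]]
-55 [[396. 257.]] [[429. 225.]]
-60 [[391. 258.]] [[434. 225.]]
-65 [[387. 259.]] [[438. 224.]]
-70 [[382. 260.]] [[443. 224.]]
```

```bash
cat >> h.py <<'E'
from scipy.spatial.transform import Rotation as Ro
def rack():
    p=np.load("rack.npy");return np.array([p[0],p[1],0]),Rz(p[2])
def goal(y,z=.07,tilt=35,back=0,x=0):
    o,R=rack();t=np.radians(tilt);s,c=np.sin(t),np.cos(t)
    Rt=R@np.array([[0,1,0],[c,0,s],[s,0,-c]])   # columns x,y,z
    return o+R@np.array([x,y,z])+Rt[:,2]*(arm.grasp_offset-back),Rt
def cur():
    o=arm.get_obs();return np.array(o["position"]),Ro.from_euler("xyz",o["ee_rot"]).as_matrix(),o
def plan(tp,tR,n,nr=None):
    p,R,_=cur();nr=nr or n
    rv=Ro.from_matrix(R.T@tR).as_rotvec();print("turn/row",np.round(np.degrees(rv)/nr,2),"rows",nr)
    for i in range(n):
        k=min(i/nr,1);Ri=R@Ro.from_rotvec(rv*k).as_matrix()
        print(np.round(Ri.T@(tp-p)/n*100,2).tolist())
def inrack():
    p,R,o=cur();O,Rr=rack();g=p-R[:,2]*arm.grasp_offset
    print("t",round(o["time"],2),"grasp in rack mm",np.round(Rr.T@(g-O)*1e3,1),"F",np.round(Rr.T@np.array(o["ft_force"]),1),"open",round(o["opening"]*1e3,1),"q",np.round(o["joint_positions"],2))
E
python3 - <<'E'
from h import *
print([d for d in dir(arm) if d[0]!='_'])
t,R=goal(-.040,back=.18);print(t,R)
plan(t,R,20,14)
E
```

```text
['Unreachable', 'camera', 'get_obs', 'grasp_offset', 'recognise', 'sign_off', 'trace']
[0.50337082 0.0490136  0.20204731] [[-0.07297265  0.99602419 -0.051096  ]
 [ 0.81589525  0.08908316  0.57129601]
 [ 0.57357644  0.         -0.81915204]]
turn/row [ 1.76  2.06 -5.59] rows 14
[2.5, -2.87, 0.02]
[2.76, -2.61, 0.2]
[2.99, -2.32, 0.38]
[3.19, -2.01, 0.55]
[3.35, -1.67, 0.73]
[3.46, -1.31, 0.9]
[3.54, -0.94, 1.06]
[3.57, -0.56, 1.21]
[3.56, -0.17, 1.35]
[3.5, 0.22, 1.48]
[3.41, 0.6, 1.59]
[3.27, 0.98, 1.68]
[3.1, 1.34, 1.76]
[2.88, 1.69, 1.82]
[2.64, 2.02, 1.87]
[2.64, 2.02, 1.87]
[2.64, 2.02, 1.87]
[2.64, 2.02, 1.87]
[2.64, 2.02, 1.87]
[2.64, 2.02, 1.87]
```

```bash
python3 -m jog '{"offset":[[2.5,-2.9,0],[2.8,-2.6,0.2],[3,-2.3,0.4],[3.2,-2,0.5],[3.4,-1.7,0.7],[3.5,-1.3,0.9],[3.5,-0.9,1.1],[3.6,-0.6,1.2],[3.6,-0.2,1.3],[3.5,0.2,1.5]],"angular":[[1.8,2.1,-5.6],[1.8,2.1,-5.6],[1.8,2.1,-5.6],[1.8,2.1,-5.6],[1.8,2.1,-5.6],[1.8,2.1,-5.6],[1.8,2.1,-5.6],[1.8,2.1,-5.6],[1.8,2.1,-5.6],[1.8,2.1,-5.6]],"gripper":[0,0,0,0,0,0,0,0,0,0]}' 50
python3 - <<'E'
from h import *
t,R=goal(-.040,back=.18)
inrack();plan(t,R,10,6)
E
```

```text
time: 2.3
position: [0.332, -0.288, 0.2065]
ee_rot: [-3.039, -0.454, 1.223]
ft_force: [-0.1, 0.1, -0.0]
opening: 0.094
t 2.3 grasp in rack mm [-202.4 -461.1  223.3] F [-0.1  0.1 -0. ] open 94.0 q [-1.13 -0.03  1.91  0.24  1.66 -0.84]
turn/row [ 1.15  1.29 -3.67] rows 6
[3.35, 0.63, 1.63]
[3.27, 0.88, 1.69]
[3.17, 1.12, 1.74]
[3.05, 1.35, 1.79]
[2.91, 1.58, 1.82]
[2.76, 1.8, 1.85]
[2.6, 2.01, 1.87]
[2.6, 2.01, 1.87]
[2.6, 2.01, 1.87]
[2.6, 2.01, 1.87]
```

```bash
python3 -m jog '{"offset":[[3.4,0.6,1.6],[3.3,0.9,1.7],[3.2,1.1,1.7],[3.1,1.4,1.8],[2.9,1.6,1.8],[2.8,1.8,1.9],[2.6,2,1.9],[2.6,2,1.9],[2.6,2,1.9],[2.6,2,1.9],[0,0,0]],"angular":[[1.2,1.3,-3.7],[1.2,1.3,-3.7],[1.2,1.3,-3.7],[1.2,1.3,-3.7],[1.2,1.3,-3.7],[1.2,1.3,-3.7],[0,0,0],[0,0,0],[0,0,0],[0,0,0],[0,0,0]],"gripper":[0,0,0,0,0,0,0,0,0,0,0]}'
python3 - <<'E'
from h import *
t,R=goal(-.040,back=.10)
inrack();plan(t,R,4)
for n in("scene","top"):
    c=arm.camera(n);r=(80,300,110,430) if n=="scene" else (120,290,70,390)
    cv2.imwrite(f"pics/{n}1.png",cv2.resize(c["img"][r[0]:r[1],r[2]:r[3],::-1],None,fx=2.5,fy=2.5,interpolation=cv2.INTER_CUBIC))
E
```

```text
time: 3.4
position: [0.5036, 0.053, 0.2018]
ee_rot: [-3.138, -0.612, 1.665]
ft_force: [-0.7, -0.5, -1.1]
opening: 0.0937
t 3.4 grasp in rack mm [   0.7 -139.3  217.2] F [-0.8 -0.4 -1.1] open 93.7 q [-0.42  0.02  1.91  0.52  1.55 -0.62]
turn/row [-0.09 -0.02  0.05] rows 4
[-0.08, -0.0, 1.94]
[-0.08, -0.0, 1.94]
[-0.08, -0.01, 1.94]
[-0.08, -0.01, 1.94]
```

View pics/scene1.png

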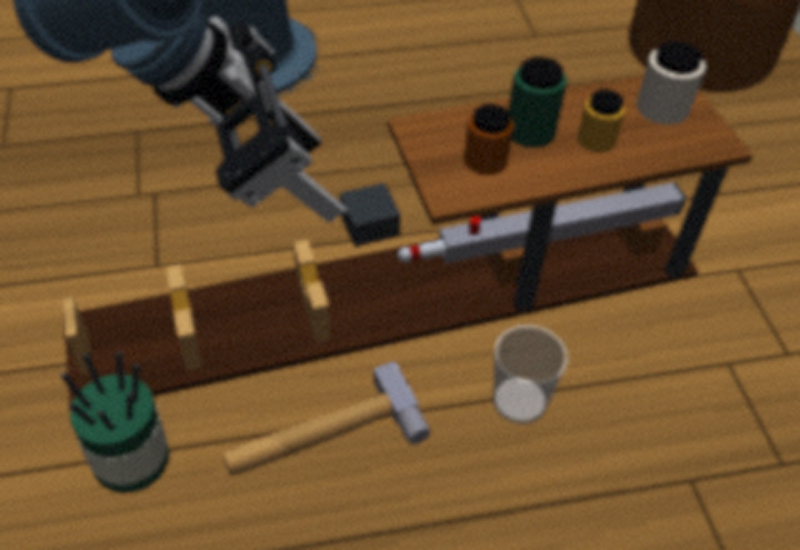

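View pics/top1.png

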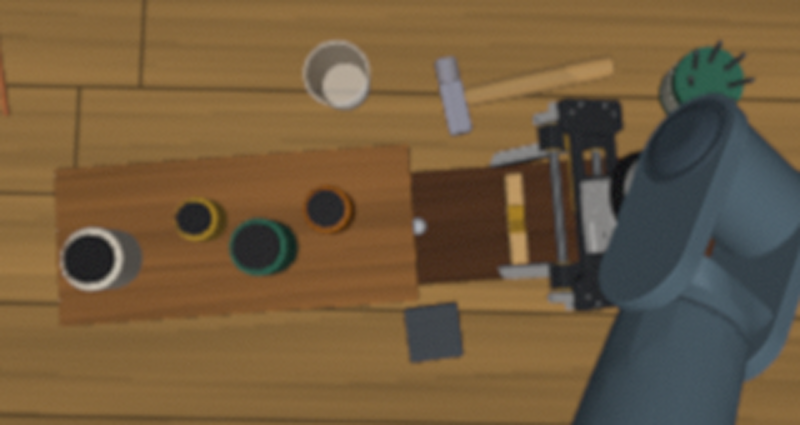

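The gripper is leaning toward -y over the line; fingers straddle it in the top view (~(520,155) and (525,270)). The tip at (400,253) in the scene view agrees with tip y ≈ -51 mm. Descending along the tool axis.

```bash
python3 -m jog '{"offset":[[0,0,2],[-0.1,0,2.5],[-0.1,0,2.5],[-0.1,0,2.5],[0,0,2.5],[0,0,1],[0,0,0],[0,0,0]],"angular":[[0,0,0],[0,0,0],[0,0,0],[0,0,0],[0,0,0],[0,0,0],[0,0,0],[0,0,0]],"gripper":[0,0,0,0,0,0,0,0]}'
python3 - <<'E'
from h import *
t,R=goal(-.039)
inrack();plan(t,R,3)
for n in("scene",):
    c=arm.camera(n);r=(130,240,200,360)
    cv2.imwrite(f"pics/{n}2.png",cv2.resize(c["img"][r[0]:r[1],r[2]:r[3],::-1],None,fx=5,fy=5,interpolation=cv2.INTER_CUBIC))
E
```

```text
time: 4.3
position: [0.497, 0.1209, 0.0943]
ee_rot: [-3.139, -0.612, 1.659]
ft_force: [0.3, 0.5, -0.8]
opening: 0.0941
t 4.3 grasp in rack mm [ 1.000e-01 -7.100e+01  1.097e+02] F [ 0.4  0.5 -0.8] open 94.1 q [-0.3   0.14  2.    0.58  1.31 -0.63]
turn/row [-0.05 -0.01 -0.01] rows 3
[0.11, 0.0, 1.7]
[0.11, -0.0, 1.7]
[0.11, -0.0, 1.7]
```

View pics/scene2.png

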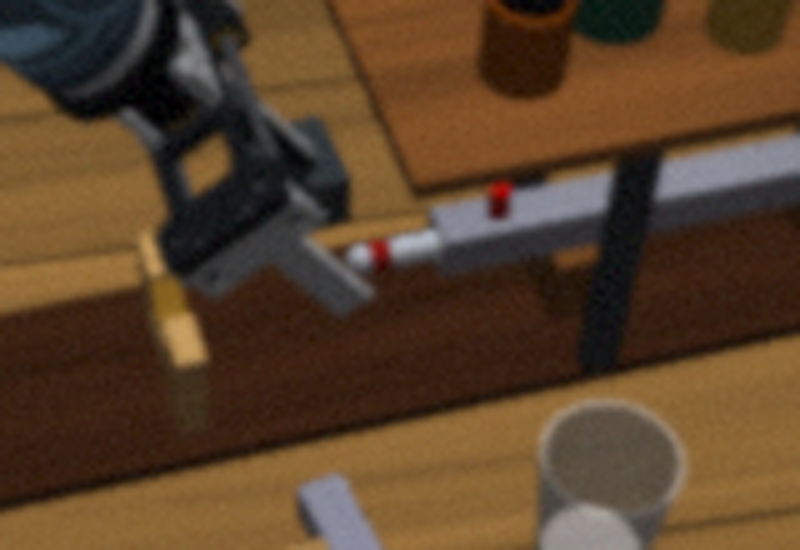

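The fingertip at (370,295) is in front of the tip (360,255); the approach is clear. Finish it and close.

```bash
python3 -m jog '{"offset":[[0.1,0,1.7],[0.1,0,1.7],[0.1,0,1.7],[0,0,0],[0,0,0]],"angular":[[0,0,0],[0,0,0],[0,0,0],[0,0,0],[0,0,0]],"gripper":[0,0,0,0,0]}'
python3 -c "
from h import *
inrack();t,R=goal(-.039);plan(t,R,1)"
```

```text
time: 4.85
position: [0.4941, 0.1529, 0.0544]
ee_rot: [-3.139, -0.612, 1.66]
ft_force: [-0.5, 0.0, 0.1]
opening: 0.094
t 4.85 grasp in rack mm [  0.  -38.9  69.8] F [-0.5  0.   0.1] open 94.0 q [-0.24  0.21  2.02  0.62  1.21 -0.64]
turn/row [-0.16 -0.05  0.  ] rows 1
[0.0, 0.0, -0.02]
```

```bash
python3 -m jog '{"offset":[[0,0,0],[0,0,0],[0,0,0],[0,0,0],[0,0,0],[0,0,0],[0,0,0],[0,0,0],[0,0,0],[0,0,0]],"angular":[[0,0,0],[0,0,0],[0,0,0],[0,0,0],[0,0,0],[0,0,0],[0,0,0],[0,0,0],[0,0,0],[0,0,0]],"gripper":[1,1,1,1,1,1,1,1,1,1]}' 50
python3 - <<'E'
from h import *
inrack()
c=arm.camera("scene");r=(130,240,200,360)
cv2.imwrite("pics/scene3.png",cv2.resize(c["img"][r[0]:r[1],r[2]:r[3],::-1],None,fx=5,fy=5,interpolation=cv2.INTER_CUBIC))
E
```

```text
time: 5.85
position: [0.4934, 0.1535, 0.0535]
ee_rot: [-3.138, -0.612, 1.659]
ft_force: [3.7, 0.7, -1.3]
opening: 0.0172
t 5.85 grasp in rack mm [ -0.5 -38.3  68.9] F [ 3.8  0.4 -1.3] open 17.2 q [-0.24  0.21  2.02  0.62  1.21 -0.64]
```

View pics/scene3.png

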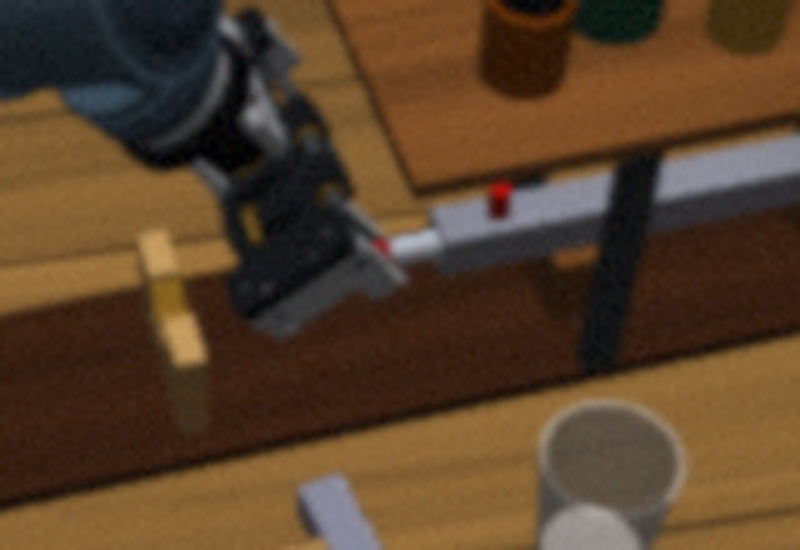

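Gripped (opening 17 mm, pads behind the red band edge). Draw 70 mm along -y: tool (-0.82, 0, -0.574) per cm.

```bash
python3 -m jog '{"offset":[[-0.2,0,-0.14],[-0.41,0,-0.29],[-0.64,0,-0.45],[-0.64,0,-0.45],[-0.64,0,-0.45],[-0.64,0,-0.45],[-0.64,0,-0.45],[-0.64,0,-0.45],[-0.64,0,-0.45],[-0.41,0,-0.29],[-0.2,0,-0.14],[0,0,0]],"angular":[[0,0,0],[0,0,0],[0,0,0],[0,0,0],[0,0,0],[0,0,0],[0,0,0],[0,0,0],[0,0,0],[0,0,0],[0,0,0],[0,0,0]],"gripper":[1,1,1,1,1,1,1,1,1,1,1,1]}'
python3 - <<'E'
from h import *
inrack()
c=arm.camera("scene");r=(130,240,200,360)
cv2.imwrite("pics/scene4.png",cv2.resize(c["img"][r[0]:r[1],r[2]:r[3],::-1],None,fx=5,fy=5,interpolation=cv2.INTER_CUBIC))
E
```

```text
time: 7.1
position: [0.4983, 0.0858, 0.0534]
ee_rot: [-3.134, -0.617, 1.658]
ft_force: [-0.1, 7.5, -0.5]
opening: 0.0148
t 7.1 grasp in rack mm [  -1.7 -106.2   68.7] F [ 0.6  7.5 -0.5] open 14.8 q [-0.36  0.24  1.99  0.57  1.27 -0.73]
```

View pics/scene4.png

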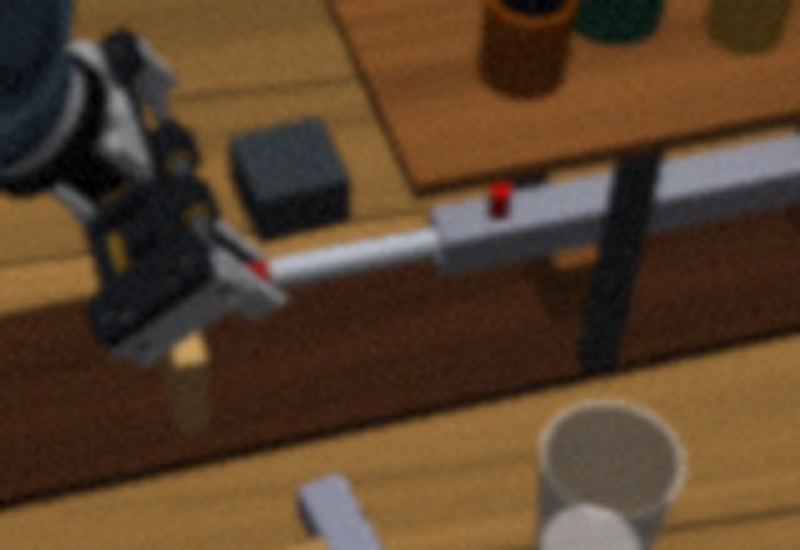

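The bar followed (about 70 mm); grip firm. Release and go back for the second grasp.

```bash
python3 -m jog '{"offset":[[0,0,0],[0,0,0],[0,0,0],[0,0,0],[0,0,0]],"angular":[[0,0,0],[0,0,0],[0,0,0],[0,0,0],[0,0,0]],"gripper":[0.5,0.5,0.5,0.5,0.5]}'
python3 - <<'E'
from h import *
inrack();t,R=goal(-.028);plan(t,R,5)
c=arm.camera("scene");r=(130,240,200,360)
cv2.imwrite("pics/scene5.png",cv2.resize(c["img"][r[0]:r[1],r[2]:r[3],::-1],None,fx=5,fy=5,interpolation=cv2.INTER_CUBIC))
E
```

```text
time: 7.65
position: [0.4997, 0.0839, 0.0536]
ee_rot: [-3.137, -0.612, 1.659]
ft_force: [1.0, -0.3, 0.2]
opening: 0.0469
t 7.65 grasp in rack mm [  -0.5 -108.2   69. ] F [ 1.  -0.4  0.2] open 46.9 q [-0.36  0.23  1.99  0.57  1.27 -0.73]
turn/row [-0.04 -0.01 -0.01] rows 5
[1.32, 0.01, 0.91]
[1.32, 0.01, 0.9]
[1.32, 0.01, 0.9]
[1.32, 0.01, 0.9]
[1.32, 0.01, 0.9]
```

View pics/scene5.png

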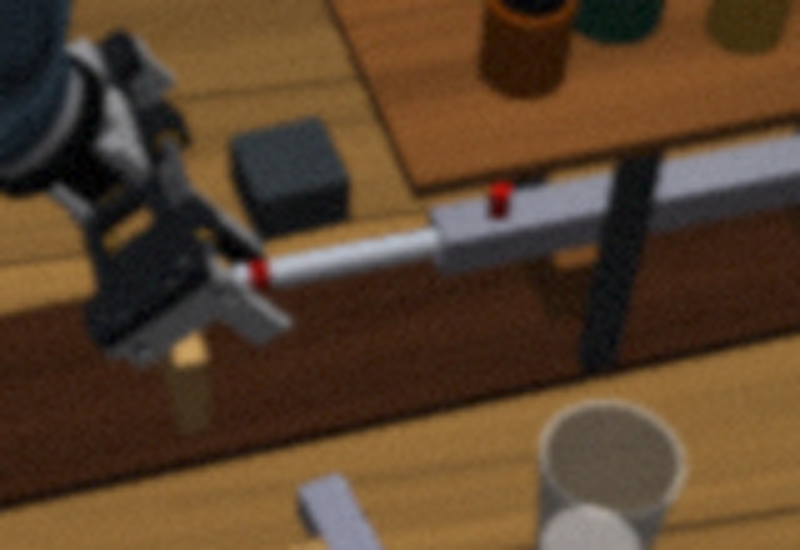

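Bar holds its line when released, tip at about (245,272). Move back along +y to the mouth and close.

```bash
python3 -m jog '{"offset":[[1.3,0,0.9],[1.3,0,0.9],[1.3,0,0.9],[1.3,0,0.9],[1.3,0,0.9],[0,0,0],[0,0,0],[0,0,0],[0,0,0],[0,0,0],[0,0,0],[0,0,0]],"angular":[[0,0,0],[0,0,0],[0,0,0],[0,0,0],[0,0,0],[0,0,0],[0,0,0],[0,0,0],[0,0,0],[0,0,0],[0,0,0],[0,0,0]],"gripper":[0.5,0.5,0.5,0.5,0.5,0.5,0.5,1,1,1,1,1]}'
python3 -c "
from h import *
inrack()"
```

```text
time: 8.9
position: [0.4925, 0.1625, 0.0541]
ee_rot: [-3.137, -0.612, 1.659]
ft_force: [-0.6, -0.5, 0.1]
opening: 0.0148
t 8.9 grasp in rack mm [ -0.6 -29.2  69.4] F [-0.7 -0.5  0.1] open 14.8 q [-0.22  0.21  2.02  0.63  1.2  -0.63]
```

```bash
python3 -m jog '{"offset":[[-0.2,0,-0.16],[-0.41,0,-0.31],[-0.5,0,-0.37],[-0.5,0,-0.35],[-0.5,0,-0.35],[-0.5,0,-0.35],[-0.4,0,-0.28],[0,0,0]],"angular":[[0,0,0],[0,0,0],[0,0,0],[0,0,0],[0,0,0],[0,0,0],[0,0,0],[0,0,0]],"gripper":[1,1,1,1,1,1,1,1]}'
python3 - <<'E'
from h import *
inrack();p,R,o=cur();print(np.round(o["wrist_torque"],2))
c=arm.camera("scene");r=(130,240,200,360)
cv2.imwrite("pics/scene6.png",cv2.resize(c["img"][r[0]:r[1],r[2]:r[3],::-1],None,fx=5,fy=5,interpolation=cv2.INTER_CUBIC))
E
```

```text
time: 9.7
position: [0.4955, 0.1264, 0.0543]
ee_rot: [-3.136, -0.614, 1.658]
ft_force: [2.1, 3.8, -1.9]
opening: 0.0149
t 9.7 grasp in rack mm [ -0.9 -65.5  69.7] F [ 2.4  3.6 -1.9] open 14.9 q [-0.29  0.22  2.01  0.6   1.24 -0.67]
[ 0.14 -0.28 -0.19]
```

View pics/scene6.png

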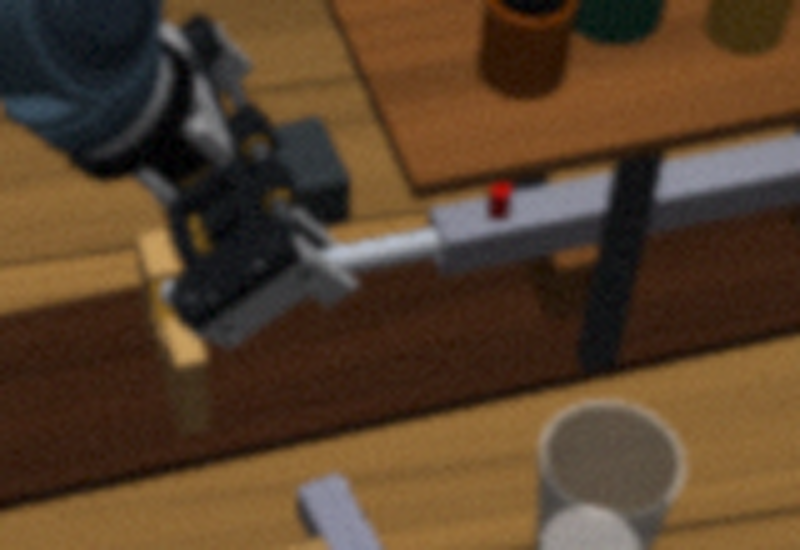

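The tip is entering above the brass V at (165,288) with forces low; continue another ~46 mm.

```bash
python3 -m jog '{"offset":[[-0.3,0,-0.21],[-0.5,0,-0.35],[-0.5,0,-0.35],[-0.5,0,-0.35],[-0.5,0,-0.35],[-0.5,0,-0.35],[-0.5,0,-0.35],[-0.4,0,-0.28],[0,0,0],[0,0,0]],"angular":[[0,0,0],[0,0,0],[0,0,0],[0,0,0],[0,0,0],[0,0,0],[0,0,0],[0,0,0],[0,0,0],[0,0,0]],"gripper":[1,1,1,1,1,1,1,1,1,1]}'
python3 -c "
from h import *
inrack()"
```

```text
time: 10.75
position: [0.4995, 0.0817, 0.0544]
ee_rot: [-3.136, -0.614, 1.659]
ft_force: [0.0, 5.2, -1.4]
opening: 0.0146
t 10.75 grasp in rack mm [  -0.8 -110.4   69.7] F [ 0.5  5.2 -1.4] open 14.6 q [-0.37  0.23  1.99  0.57  1.28 -0.73]
```

```bash
python3 -m jog '{"offset":[[0,0,0],[0,0,0],[0,0,0],[0,0,0],[0,0,0]],"angular":[[0,0,0],[0,0,0],[0,0,0],[0,0,0],[0,0,0]],"gripper":[0.5,0.5,0.5,0.5,0.5]}'
python3 - <<'E'
from h import *
inrack()
c=arm.camera("scene");r=(130,240,170,330)
cv2.imwrite("pics/scene7.png",cv2.resize(c["img"][r[0]:r[1],r[2]:r[3],::-1],None,fx=5,fy=5,interpolation=cv2.INTER_CUBIC))
O,Rr=rack()
for y in(-.19,-.2,-.21,-.22):print(y,(proj(c,[O+Rr@[0,y,.07]])-[170,130])*5)
E
```

```text
time: 11.25
position: [0.5, 0.0807, 0.0546]
ee_rot: [-3.137, -0.612, 1.659]
ft_force: [0.5, 0.3, 0.5]
opening: 0.0464
t 11.25 grasp in rack mm [  -0.5 -111.4   69.9] F [0.5 0.2 0.5] open 46.4 q [-0.37  0.23  1.99  0.57  1.27 -0.73]
-0.19 [[246.95546818 311.16765757]]
-0.2 [[228.47669077 314.89284888]]
-0.21 [[209.92622476 318.6324921 ]]
-0.22 [[191.30365217 322.38667151]]
```

View pics/scene7.png

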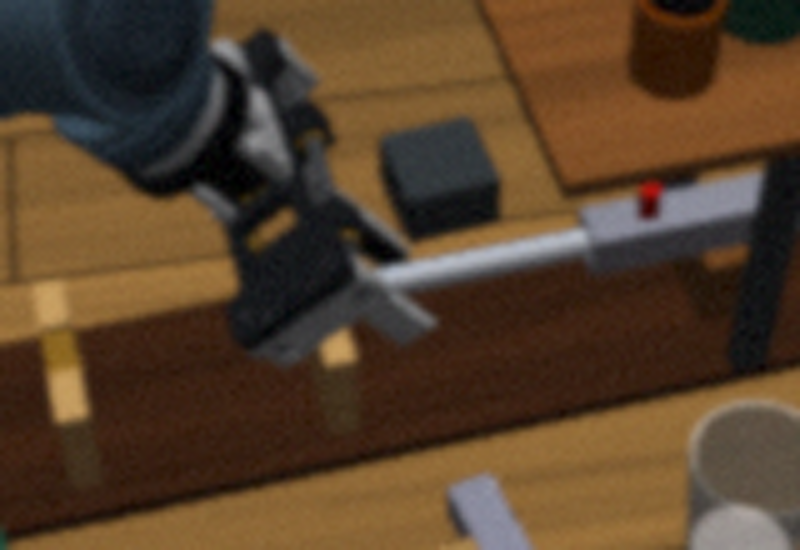

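Bar lies stable, tip hidden behind the gripper. Back for the third grasp.

```bash
python3 -m jog '{"offset":[[1.36,0,0.95],[1.36,0,0.95],[1.36,0,0.95],[1.36,0,0.95],[1.36,0,0.95],[0,0,0],[0,0,0],[0,0,0],[0,0,0],[0,0,0],[0,0,0],[0,0,0]],"angular":[[0,0,0],[0,0,0],[0,0,0],[0,0,0],[0,0,0],[0,0,0],[0,0,0],[0,0,0],[0,0,0],[0,0,0],[0,0,0],[0,0,0]],"gripper":[0.5,0.5,0.5,0.5,0.5,0.5,0.5,1,1,1,1,1]}'
python3 - <<'E'
from h import *
inrack()
c=arm.camera("scene");r=(130,240,170,330)
cv2.imwrite("pics/scene8.png",cv2.resize(c["img"][r[0]:r[1],r[2]:r[3],::-1],None,fx=5,fy=5,interpolation=cv2.INTER_CUBIC))
E
```

```text
time: 12.5
position: [0.4924, 0.1632, 0.0546]
ee_rot: [-3.137, -0.612, 1.659]
ft_force: [0.2, -1.3, -0.6]
opening: 0.0153
t 12.5 grasp in rack mm [ -0.6 -28.6  70. ] F [ 0.1 -1.3 -0.6] open 15.3 q [-0.22  0.21  2.02  0.63  1.2  -0.63]
```

View pics/scene8.png

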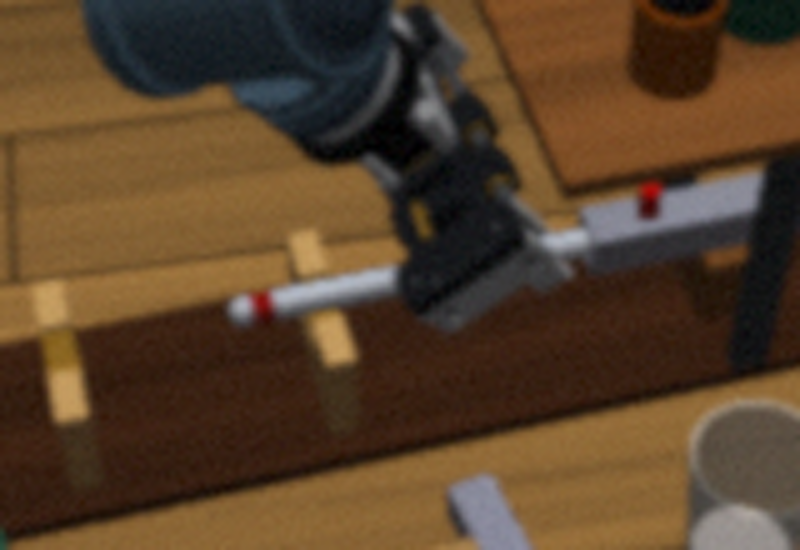

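Tip at (230,310) → y ≈ -200 mm, lying over the near V. Third draw, 78 mm.

```bash
python3 -m jog '{"offset":[[-0.2,0,-0.14],[-0.5,0,-0.35],[-0.65,0,-0.455],[-0.65,0,-0.455],[-0.65,0,-0.455],[-0.65,0,-0.455],[-0.65,0,-0.455],[-0.65,0,-0.455],[-0.65,0,-0.455],[-0.65,0,-0.455],[-0.4,0,-0.28],[0,0,0]],"angular":[[0,0,0],[0,0,0],[0,0,0],[0,0,0],[0,0,0],[0,0,0],[0,0,0],[0,0,0],[0,0,0],[0,0,0],[0,0,0],[0,0,0]],"gripper":[1,1,1,1,1,1,1,1,1,1,1,1]}'
python3 -c "
from h import *
inrack()"
python3 -m jog '{"offset":[[0,0,0],[0,0,0],[0,0,0],[0,0,0],[0,0,0]],"angular":[[0,0,0],[0,0,0],[0,0,0],[0,0,0],[0,0,0]],"gripper":[0.5,0.5,0.5,0.5,0.5]}'
python3 - <<'E'
from h import *
inrack();t,R=goal(-.028);plan(t,R,5)
c=arm.camera("scene");r=(130,240,170,330)
cv2.imwrite("pics/scene9.png",cv2.resize(c["img"][r[0]:r[1],r[2]:r[3],::-1],None,fx=5,fy=5,interpolation=cv2.INTER_CUBIC))
E
```

```text
time: 13.75
position: [0.4992, 0.0878, 0.0546]
ee_rot: [-3.137, -0.615, 1.658]
ft_force: [1.9, 5.4, -0.7]
opening: 0.0147
t 13.75 grasp in rack mm [  -0.6 -104.3   70. ] F [ 2.4  5.3 -0.7] open 14.7 q [-0.36  0.23  1.99  0.57  1.27 -0.72]
time: 14.25
position: [0.4994, 0.0868, 0.0546]
ee_rot: [-3.137, -0.612, 1.659]
ft_force: [0.4, -0.1, -0.8]
opening: 0.0469
t 14.25 grasp in rack mm [  -0.5 -105.2   70. ] F [ 0.3 -0.2 -0.8] open 46.9 q [-0.36  0.23  1.99  0.57  1.27 -0.72]
turn/row [-0.05 -0.01 -0.01] rows 5
[1.26, 0.01, 0.89]
[1.26, 0.01, 0.89]
[1.26, 0.01, 0.89]
[1.26, 0.01, 0.89]
[1.26, 0.01, 0.89]
```

View pics/scene9.png

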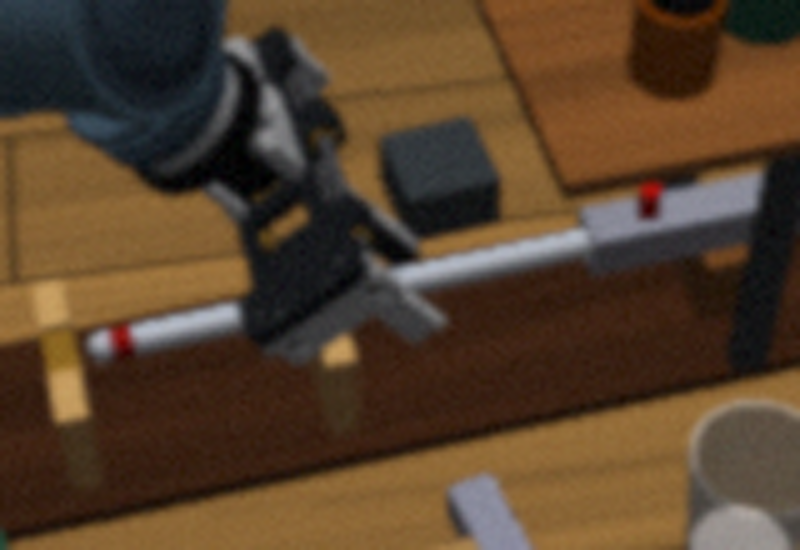

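Tip at (95,345) → y ≈ -276, just short of the far V, where it may sag ~1 mm. I'll regrip here, raise 2 mm, and feed the tip over the far V's front before the last long draw.

```bash
python3 -m jog '{"offset":[[0,0,0],[0,0,0],[0,0,0],[0,0,0],[0,0,0],[0.06,0,-0.08],[0.06,0,-0.08],[0,0,0]],"angular":[[0,0,0],[0,0,0],[0,0,0],[0,0,0],[0,0,0],[0,0,0],[0,0,0],[0,0,0]],"gripper":[1,1,1,1,1,1,1,1]}'
python3 -c "
from h import *
inrack()"
python3 -m jog '{"offset":[[-0.2,0,-0.14],[-0.3,0,-0.21],[-0.4,0,-0.28],[-0.4,0,-0.28],[0,0,0]],"angular":[[0,0,0],[0,0,0],[0,0,0],[0,0,0],[0,0,0]],"gripper":[1,1,1,1,1]}'
python3 - <<'E'
from h import *
inrack()
c=arm.camera("scene");r=(130,240,170,330)
cv2.imwrite("pics/scene10.png",cv2.resize(c["img"][r[0]:r[1],r[2]:r[3],::-1],None,fx=5,fy=5,interpolation=cv2.INTER_CUBIC))
E
```

```text
time: 15.1
position: [0.4991, 0.0868, 0.0561]
ee_rot: [-3.137, -0.611, 1.659]
ft_force: [3.1, 1.4, -6.1]
opening: 0.0149
t 15.1 grasp in rack mm [  -0.8 -105.2   71.5] F [ 3.2  1.1 -6.1] open 14.9 q [-0.36  0.23  1.99  0.57  1.27 -0.72]
time: 15.6
position: [0.5002, 0.0717, 0.0564]
ee_rot: [-3.135, -0.614, 1.658]
ft_force: [1.6, 3.7, -4.1]
opening: 0.0149
t 15.6 grasp in rack mm [  -1.1 -120.4   71.8] F [ 1.9  3.6 -4.1] open 14.9 q [-0.39  0.24  1.98  0.56  1.29 -0.74]
```

View pics/scene10.png

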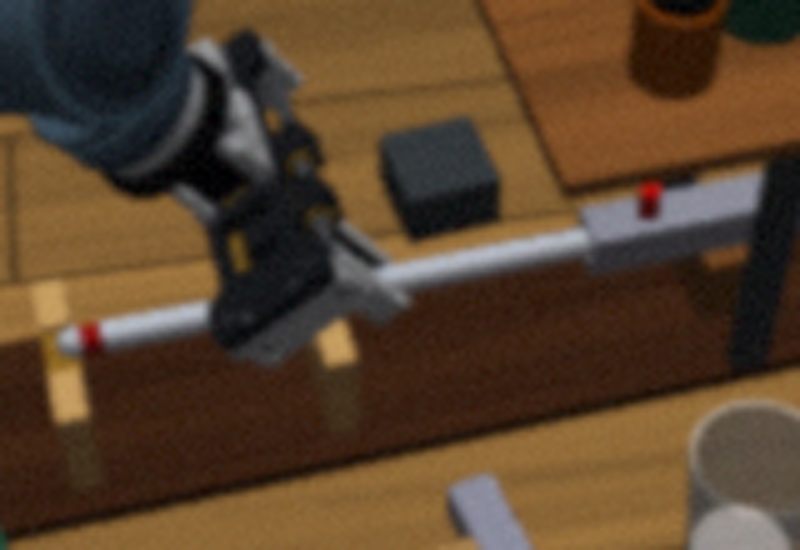

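Tip now sits over the far V (60,340), y ≈ -291. Lower 2 mm, release, go back.

```bash
python3 -m jog '{"offset":[[-0.06,0,0.08],[-0.06,0,0.08],[0,0,0],[0,0,0],[0,0,0],[0,0,0],[0,0,0]],"angular":[[0,0,0],[0,0,0],[0,0,0],[0,0,0],[0,0,0],[0,0,0],[0,0,0]],"gripper":[1,1,1,0.5,0.5,0.5,0.5]}'
python3 -m jog '{"offset":[[1.3,0,0.92],[1.3,0,0.92],[1.3,0,0.92],[1.3,0,0.92],[1.3,0,0.92],[0,0,0],[0,0,0],[0,0,0],[0,0,0],[0,0,0],[0,0,0],[0,0,0]],"angular":[[0,0,0],[0,0,0],[0,0,0],[0,0,0],[0,0,0],[0,0,0],[0,0,0],[0,0,0],[0,0,0],[0,0,0],[0,0,0],[0,0,0]],"gripper":[0.5,0.5,0.5,0.5,0.5,0.5,0.5,1,1,1,1,1]}'
python3 - <<'E'
from h import *
inrack()
c=arm.camera("scene");r=(130,240,170,330)
cv2.imwrite("pics/scene11.png",cv2.resize(c["img"][r[0]:r[1],r[2]:r[3],::-1],None,fx=5,fy=5,interpolation=cv2.INTER_CUBIC))
O,Rr=rack()
for y in(-.28,-.29,-.3):print(y,(proj(c,[O+Rr@[0,y,.069]])-[170,130])*5)
E
```

```text
time: 16.35
position: [0.5006, 0.0708, 0.0544]
ee_rot: [-3.137, -0.612, 1.659]
ft_force: [0.4, 0.0, 0.5]
opening: 0.0432
time: 17.55
position: [0.4939, 0.1501, 0.0543]
ee_rot: [-3.138, -0.612, 1.659]
ft_force: [0.8, -0.2, -1.4]
opening: 0.0151
t 17.55 grasp in rack mm [ -0.4 -41.7  69.7] F [ 0.8 -0.2 -1.4] open 15.1 q [-0.24  0.21  2.02  0.62  1.21 -0.64]
-0.28 [[ 78.30525543 346.43465953]]
-0.29 [[ 59.18187066 350.29229612]]
-0.3 [[ 39.98303909 354.1651521 ]]
```

View pics/scene11.png

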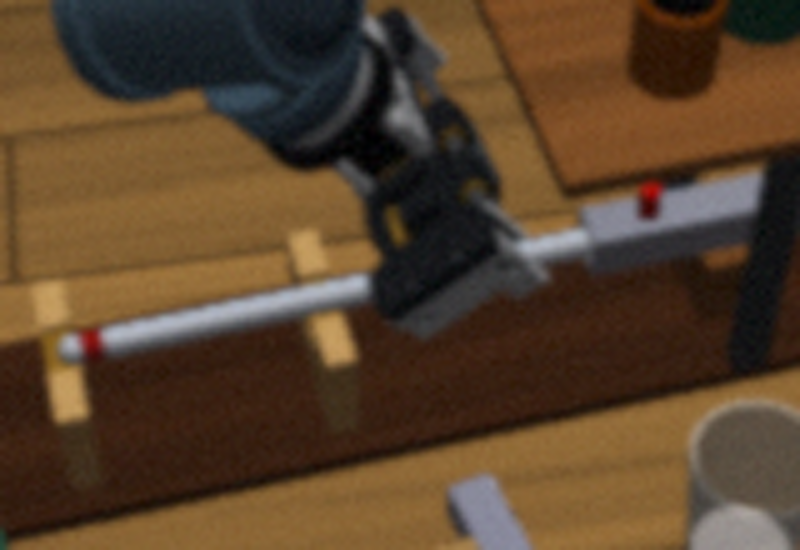

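Tip ≈ -290, tail ≈ +30. Final draw of 66 mm.

```bash
python3 -m jog '{"offset":[[-0.2,0,-0.14],[-0.5,0,-0.35],[-0.6,0,-0.42],[-0.6,0,-0.42],[-0.6,0,-0.42],[-0.6,0,-0.42],[-0.6,0,-0.42],[-0.6,0,-0.42],[-0.6,0,-0.42],[-0.5,0,-0.35],[0,0,0],[0,0,0]],"angular":[[0,0,0],[0,0,0],[0,0,0],[0,0,0],[0,0,0],[0,0,0],[0,0,0],[0,0,0],[0,0,0],[0,0,0],[0,0,0],[0,0,0]],"gripper":[1,1,1,1,1,1,1,1,1,1,1,1]}'
python3 - <<'E'
from h import *
inrack();print(np.round(arm.get_obs()["wrist_torque"],2))
c=arm.camera("scene");r=(130,240,150,310)
cv2.imwrite("pics/scene12.png",cv2.resize(c["img"][r[0]:r[1],r[2]:r[3],::-1],None,fx=5,fy=5,interpolation=cv2.INTER_CUBIC))
O,Rr=rack()
for y in(-.04,-.03,-.02,0,-.34,-.35,-.36):print(y,(proj(c,[O+Rr@[0,y,.069]])-[150,130])*5)
E
```

```text
time: 18.8
position: [0.4998, 0.0844, 0.0542]
ee_rot: [-3.138, -0.611, 1.659]
ft_force: [1.3, -0.5, -0.7]
opening: 0.0147
t 18.8 grasp in rack mm [  -0.3 -107.6   69.6] F [ 1.3 -0.6 -0.7] open 14.7 q [-0.36  0.23  1.99  0.57  1.27 -0.72]
[-0.35 -0.33 -0.08]
-0.04 [[615.73668314 258.19444997]]
-0.03 [[633.10960032 254.68992388]]
-0.02 [[650.41756436 251.19850036]]
0 [[684.84008468 244.25466822]]
-0.34 [[ 62.42424419 369.8105856 ]]
-0.35 [[ 42.84139674 373.76090662]]
-0.36 [[ 23.18036442 377.72699937]]
```

View pics/scene12.png

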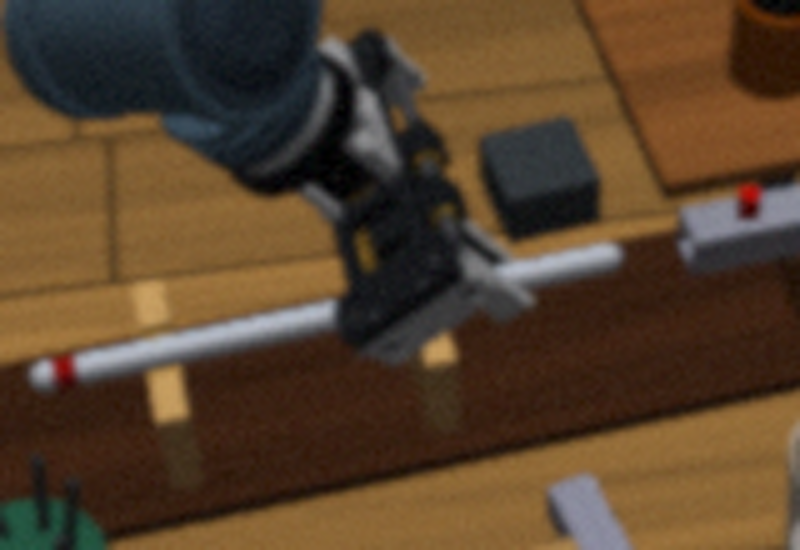

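The bar is out: tail at (622,257) ≈ y -36, tip (32,375) ≈ -355. Lower 1 mm, release, then retreat up the tool axis.

```bash
python3 -m jog '{"offset":[[-0.03,0,0.04],[-0.03,0,0.04],[0,0,0],[0,0,0],[0,0,0],[0,0,0],[0,0,0],[0,0,0],[0,0,0],[0,0,0]],"angular":[[0,0,0],[0,0,0],[0,0,0],[0,0,0],[0,0,0],[0,0,0],[0,0,0],[0,0,0],[0,0,0],[0,0,0]],"gripper":[1,1,1,0.7,0.7,0.5,0.3,0.2,0.2,0.2]}'
python3 -m jog '{"offset":[[0,0,-0.5],[0,0,-1.5],[0,0,-2],[0,0,-2],[0,0,-2],[0,0,-2],[0,0,-2],[0,0,-1],[0,0,0],[0,0,0]],"angular":[[0,0,0],[0,0,0],[0,0,0],[0,0,0],[0,0,0],[0,0,0],[0,0,0],[0,0,0],[0,0,0],[0,0,0]],"gripper":[0.2,0.2,0.2,0.2,0.2,0.2,0.2,0.2,0.2,0.2]}'
python3 - <<'E'
from h import *
inrack()
O,Rr=rack()
c=arm.camera("scene");r=(130,240,150,310)
cv2.imwrite("pics/scene13.png",cv2.resize(c["img"][r[0]:r[1],r[2]:r[3],::-1],None,fx=5,fy=5,interpolation=cv2.INTER_CUBIC))
for y in(-.355,-.15,-.29,-.036):print(y,(proj(c,[O+Rr@[0,y,.0685]])-[150,130])*5)
c=arm.camera("top");cv2.imwrite("pics/top13.png",cv2.resize(c["img"][120:290,70:390,::-1],None,fx=2.5,fy=2.5,interpolation=cv2.INTER_CUBIC))
E
```

```text
time: 19.85
position: [0.4994, 0.0848, 0.0531]
ee_rot: [-3.137, -0.612, 1.659]
ft_force: [0.2, -0.2, -0.3]
opening: 0.065
time: 20.85
position: [0.5064, 0.0105, 0.1593]
ee_rot: [-3.137, -0.612, 1.659]
ft_force: [-1.0, -0.2, -0.7]
opening: 0.0751
t 20.85 grasp in rack mm [  -0.3 -181.9  174.7] F [-1.  -0.1 -0.7] open 75.1 q [-0.49  0.11  1.9   0.5   1.51 -0.71]
-0.355 [[ 33.21920259 376.34480905]]
-0.15 [[420.28035288 298.24022904]]
-0.29 [[159.3272023  350.89763528]]
-0.036 [[622.6548581  257.40333357]]
```

View pics/scene13.png

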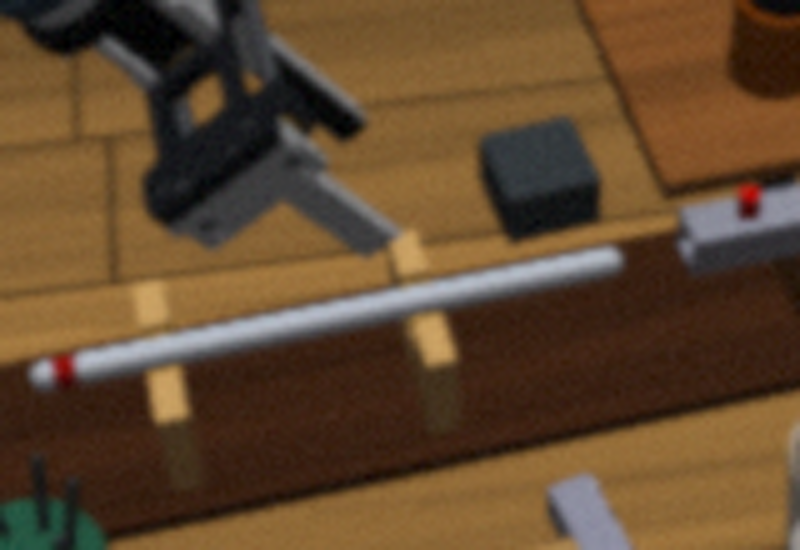

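View pics/top13.png

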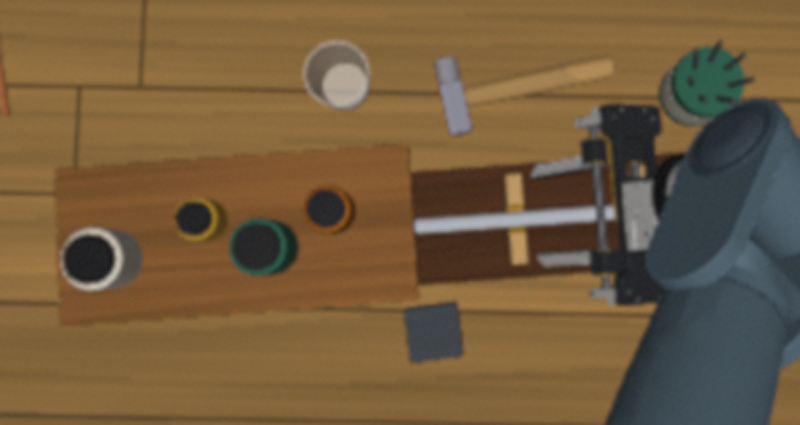

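The bar lies in both V's. Its ends, at (32,375) and (622,257), match the projected rest line, the gripper is clear, and the bystanders are where they were in the first picture.

```bash
python3 -c "
from plant import arm
print(arm.sign_off())"
```

```text
the job is handed in; nothing more can be done
None
```

The bar is out of the tube and lying in both V rests with the gripper off it, and I handed the job in just after 20.9 s on the robot's clock. No verdict was reported.

**What I did:** I gripped the stub with the gripper leaning 35° towards -y and drew the bar about 305 mm along its line in five grasps. One of those was a short pull with the bar raised about 2 mm, to carry the tip over the front of the far V. I then lowered it 1 mm, let go and backed off up the tool's axis.

**Last checks:**
- **Position:** In the final scene picture the tail is about 36 mm outside the mouth and the tip at rack y of about -355 mm. Both ends lie within about 1–2 mm of the rests' line. From the same pictures, the tip had earlier stood at about y -200 mm with the tail about 120 mm inside the tube.
- **Forces:** The readings I took never passed about 8 N, and about 1 N remained after the retreat, with nothing touched.
- **Bystanders:** The hammer, tin, cup and block look unmoved against the first pictures. I compared these by eye and did not measure them.
- **Stillness:** I took only one pair of pictures after letting go, so I did not measure that the bar was at rest. In the final top view the gripper hid the tip end, so only the scene camera confirms that end.
- **Disagreement:** Some far shelf corners in the rack fit were off by up to 3 pixels. The two cameras' separate fits still agreed to about 0.3 mm and 0.2°.

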